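# Rock the angle gauge round a rotor shaft to its set mark and hold it

### The arm

A 6-joint arm with a two-finger parallel gripper is mounted at the origin on a cart in front of the work surface, level with it; the furniture and walls round the work are solid. World frame = base frame: x ahead of the robot, y to its left, z up, the work surface at z = 0. Lengths are in m, angles in rad, forces in N, time in s.
With the tool pointing down it reaches from about 0.375 to 0.75 m from the base axis. Payload 9 kg.
Tool frame: the origin (TCP) lies at the very end of the fingers, on their centre line; the grasp point (between the pads) lies 19 mm behind it; z points along the fingers, y is the line along which they close (so a half turn about z gives the same grasp; the last joint's range is limited). The gripper opens to 85 mm and grips with 20 to 120 N. Pads are 22 mm wide; open, the fingers measure 114 mm over their backs; the gripper's body (76 mm by 85 mm) begins 54 mm behind the grasp point. The pads swing forward as they close: fully open they stand 13 mm farther back than shut.
Start: joints at [1.023, 0.104, 0.097, 1.564, 0, 1.353], TCP at [0.194, 0.568, 0.231] pointing down, gripper open.
Joint ranges: [-2.99, 2.99], [-0.84, 1.86], [-1.1, 1.16], [-1.84, 2.11], [-1.51, 1.56], [-3.14, 3.14]. Speed limits (rad/s): [2.22, 2.22, 2.57, 3.14, 3.14, 3.14].

### API

Orientations are given as a rotation vector (axis times angle).
In Python, from bench import robot, get_image, models gives the robot as it stands.
- The arm moves only by the shell command python3 -m crank 'ROWS' [FORCE]. ROWS is JSON, a list of rows, each a list of 3 entries, a list of its own where there are three numbers: the finger opening in cm, from 0 to 8.54, then the shift along the tool's x, y, z in cm, then the turn about the tool's z in rad. In form: [[jaw, [dx, dy, dz], spin], ...]. A call has 1 to 8 rows; each row shifts and turns the commanded pose from where the row before left it, along the tool's axes as they then stand; what a row does not reach is not made up. A row lasts 1/10 s, in which the tool goes at most 50 mm and 8.59 degrees, less where a joint would pass 70% of its speed; a pose out of reach is approached as far as the arm can. A call is refused whole if a number of a shift passes 5 or a number of a turn 0.15, either way. A call with a gripper value outside its range is refused whole. The fingers move at their own pace and stop on an object; FORCE is the grip in N (left out, the last holds). Time passes only in rows, so rows that do not move let the fingers close. It gives the time, the measured TCP pose, the force, the opening and the grip force at its end, in the units of the state.
- robot.get_obs(): the state, without advancing time (a new reading comes with each control period).
- get_image(name): name is "scene" or "top" or "wrist"; returns a dict with "image" (420x560x3 uint8, blue, green, red), "camera_matrix" (3x3 intrinsics, pixels), "distortion" ([k1, k2, p1, p2, k3] as OpenCV has them; the pictures are not rectified), "world_from_camera" (4x4, takes a point from camera to world coordinates); the wrist camera has in their place "mount" (4x4, takes a point from camera to tool coordinates, whose origin is the TCP and whose axes are the flange's). Camera axes: x right, y down, z forward; pixel columns grow to the right and rows downward; lengths in m; the calibration is good to about 2 mm. A picture is of the moment at which its call begins: read the wrist's pose just before it. There is no depth.
- robot.hand_in(): hands the job in; it is judged then, once.
Trained networks look in a picture, given as the dict that the camera call returned (one of the last four; its "shot" number tells which), for a name from the list of things; names that differ only in an ending like _2 or _b are one class to them, and where a whole thing is asked for, a point or a joint stands for the part that bears it (a point fixed in the world has none). Each returns a list of dicts, best first, with "score" (0 to 1); they miss things now and then, are a little off and sometimes report something else, mostly with a low value. They report only what shows in the picture. A call takes as long as a camera call.
- models.masks_of(target, picture): "pixels" (420x560 bool, what is visible of it) and "uv" ([column, row] in pixels, amid what is visible of it).
The state is a dict: "clock": time; "joints": joint angles; "qd": joint speeds; "tau": joint torques, N m; "tcp_pos": TCP position; "eef_rot": TCP orientation; "wrist_force": force on the tool from outside, world axes, zero at the start; "torque": the same for the moment, N m; "opening": finger opening in m; "gripper_force": force on a finger pad.
Only numpy, scipy, OpenCV 4.12 (cv2) and the standard library are available. Lean on these libraries where they do the work, as an engineer would, in place of code of your own. Each camera call takes 0.05 s, during which the arm holds its last target. There are 200 camera calls.

### The job

Find where the cross hole goes on the clamped rotor: lift the angle gauge by its square grip, set its vee saddle astride the bare shaft end midway between the end face and the clamp, dial facing you, and rock it round the shaft until the swinging pointer settles on the middle of the set mark. Finish while still holding the gauge with the pointer at rest on the mark, both vee faces lightly pressed onto the shaft, so that the spot can be scribed; do not let go at the end. Leave the other things on the bench where they lie.

Things in the scene. Friction and masses are not known exactly. Their poses are not given: they have to be found in the camera images.
- grip (a point): Angle gauge (loose, 0.3 to 0.55 kg, 194 mm high, starts upright on its two feet): centre of its square black grip, 22 x 22 mm, free from 142 to 194 mm above the feet (this point 166 mm). Axes: z up, x straight back from the dial (the dial faces -x, roughly to the robot), y left. Below the grip is a round dial case 82 mm across (y), 14 mm deep; then the saddle.
- saddle (a point): Where the shaft's axis lies when the saddle is seated: 153.5 mm below the grip's centre, 2 mm to the dial side (-x), 12.5 mm above the feet. Axes as the grip's. Saddle: inverted vee, faces at 90 degrees, apex 25.5 mm above this point, mouth 64 mm wide, 40 mm long (x), 96 mm wide over the feet. On the shaft it can rock to any angle; unheld it falls.
- dial (a point): Centre of the white dial face (77 mm across), on the pointer's pivot; 96 mm above the feet, 10 mm to the front (-x) of the gauge's middle.
- gauge: The whole gauge; origin on its underside between the feet.
- pointer_tip (a point): Tip of the black pendulum pointer, 27 mm from its pivot at the dial's centre. The pointer has a round bob and a free pivot: it always hangs straight down, swings for about a second after a movement, and is out of reach inside the bezel. z axis: from the tip to the pivot.
- pointer (a joint): Pointer angle in the gauge (rad, about the gauge's x): 0 when the gauge is upright; it reads minus the gauge's lean. Positive: the gauge's top leans to its left (+y) and the tip has swung towards +y of the dial.
- mark (a point): Inner end of the set mark, 28.5 mm from the dial's centre: a black block 5 mm wide and 9 mm long just inside the bezel, turned beforehand to the wanted angle; stiff, not to be touched. z axis: from the mark to the dial's centre.
- set_mark (a joint): Angle of the set mark in the gauge (rad, about the gauge's x, same sense as the pointer), 0.22 to 0.50. The pointer is on the mark when both joints read the same: the gauge's top then leans by this angle to its left (+y; left for someone facing the dial).
- rotor: Squirrel-cage rotor lying in two vee blocks and clamped by a strap over each; fixed. Origin on the bench below the middle of the bare shaft end; x along the shaft from the bare end (nearest the robot) towards the rotor core, z up. Straps and bolts are up to 114 mm high, 40 to 85 mm along +x; the core is 87 mm across, from 112 to 192 mm along x.
- journal (a point): Middle of the bare shaft end, on the shaft's axis, 75 mm above the bench: shaft 36 mm in diameter, bare for 45 mm to the near end face (-x) and 42 mm to the first vee block (+x). Axes as the rotor's.
- cooling_fan: Bystander: black plastic motor fan wheel, 113 mm across, lying on the bench.
- bearing_a: Bystander: ball bearing 47 mm across, 14 mm high, lying flat.
- bearing_b: Bystander: ball bearing 47 mm across, 14 mm high, lying flat.
- spanner_13: Bystander: combination spanner, 188 mm long, lying to the right of the rotor.
- oil_bottle: Bystander: small dropper bottle, 33 mm across, 102 mm high, standing to the right of the rotor.

How it is judged:
By the outcome, as a careful person would: the job done as asked, in the order asked, and still so for the second after the job is handed in, while the arm keeps its last pose, push and grip.
It also fails if it takes over 38 s, if anything falls off the work surface, if the arm or the gripper's body presses on something with over 40 N, if the wrist force passes 120 N, or if a joint passes its speed limit or range.

## Working session

There is one attempt and no reset: what is moved stays moved. The work goes in short steps, Python scripts to look and compute and a shell command to move; the robot and the scene stay as the last step left them, time stands still between calls to the robot, and variables do not carry over. Pictures are saved under pics/ and viewed, at most 10 in all, crops included, and the job is handed in when it is done.

```bash
mkdir -p pics; ls
cat > h.py <<'E'
from bench import robot,get_image,models
import numpy as np,cv2
from scipy.spatial.transform import Rotation as R
def wfc(p,o=None):
    if 'world_from_camera' in p: return np.array(p['world_from_camera'])
    T=np.eye(4);T[:3,:3]=R.from_rotvec(o['eef_rot']).as_matrix();T[:3,3]=o['tcp_pos'];return T@np.array(p['mount'])
def ray(p,uv,o=None):
    u=cv2.undistortPoints(np.array([[uv]],float),np.array(p['camera_matrix']),np.array(p['distortion']))[0,0]
    T=wfc(p,o);return T[:3,3],T[:3,:3]@np.r_[u,1]
def atz(p,uv,z,o=None):
    c,d=ray(p,uv,o);return c+d*(z-c[2])/d[2]
def proj(p,X,o=None):
    T=np.linalg.inv(wfc(p,o));return cv2.projectPoints(np.atleast_2d(X).astype(float),cv2.Rodrigues(T[:3,:3])[0],T[:3,3],np.array(p['camera_matrix']),np.array(p['distortion']))[0][:,0]
def tri(rs):
    A=np.zeros((3,3));b=np.zeros(3)
    for c,d in rs:
        d=d/np.linalg.norm(d);M=np.eye(3)-np.outer(d,d);A+=M;b+=M@c
    return np.linalg.solve(A,b)
E
python3 - <<'E'
from h import *
o=robot.get_obs();print({k:np.round(v,3) for k,v in o.items()})
ims=[]
P={}
for n in("scene","top"):
    p=P[n]=get_image(n);ims.append(p['image']);print(n,np.round(p['world_from_camera'],3).tolist())
    for t in("grip","saddle","dial","gauge","journal","rotor","mark","pointer_tip","oil_bottle","spanner_13","cooling_fan","bearing_a"):
        r=models.masks_of(t,p)
        print(t,[(round(float(x['score']),2),np.round(x['uv']),int(x['pixels'].sum())) for x in r[:2]])
cv2.imwrite('pics/s.png',ims[0]);cv2.imwrite('pics/t.png',ims[1])
E
```

```text
pics
{'clock': np.float64(0.0), 'joints': array([ 1.023,  0.105,  0.096,  1.564, -0.   ,  1.353]), 'qd': array([-0.002,  0.   ,  0.001, -0.   , -0.001,  0.001]), 'tau': array([ 1.0000e-03, -5.5693e+01,  5.0365e+01,  1.7000e-02, -0.0000e+00,
        0.0000e+00]), 'tcp_pos': array([0.194, 0.567, 0.23 ]), 'eef_rot': array([-5.160e-01, -3.098e+00,  2.000e-03]), 'wrist_force': array([0.372, 0.124, 0.732]), 'torque': array([ 0.007,  0.01 , -0.008]), 'gripper_force': np.float64(0.0), 'opening': np.float64(0.085)}
scene [[0.559, -0.62, 0.551, -0.031], [-0.829, -0.407, 0.383, -0.356], [-0.013, -0.671, -0.742, 0.899], [0.0, 0.0, 0.0, 1.0]]
grip [(0.71, array([233., 212.]), 1333)]
saddle [(0.61, array([230., 214.]), 1282)]
dial [(0.84, array([232., 215.]), 1281)]
gauge []
journal [(0.82, array([314., 224.]), 4072)]
rotor [(0.69, array([314., 227.]), 4096), (0.19, array([253., 201.]), 933)]
mark [(0.72, array([315., 223.]), 4030)]
pointer_tip []
oil_bottle [(0.59, array([372., 266.]), 416), (0.3, array([257., 200.]), 924)]
spanner_13 [(0.78, array([355., 315.]), 474)]
cooling_fan [(0.57, array([252., 202.]), 957)]
bearing_a [(0.77, array([161., 218.]), 257), (0.68, array([287., 199.]), 228)]
top [[-0.05, -0.976, 0.212, 0.398], [-0.999, 0.049, -0.011, 0.079], [-0.0, -0.212, -0.977, 0.964], [0.0, 0.0, 0.0, 1.0]]
grip [(0.62, array([243., 245.]), 717)]
saddle [(0.6, array([241., 244.]), 722)]
dial [(0.83, array([241., 246.]), 727)]
gauge [(0.74, array([239., 243.]), 762)]
journal [(0.89, array([319., 204.]), 3950)]
rotor [(0.6, array([312., 205.]), 3926)]
mark [(0.67, array([242., 242.]), 701)]
pointer_tip [(0.61, array([242., 243.]), 747)]
oil_bottle [(0.59, array([376., 210.]), 226)]
spanner_13 [(0.61, array([383., 257.]), 290)]
cooling_fan [(0.59, array([231., 200.]), 1431), (0.26, array([240., 245.]), 769)]
bearing_a [(0.72, array([254., 179.]), 216), (0.52, array([167., 279.]), 229)]
```

Run:
```python
import cv2,numpy as np
s=cv2.imread('pics/s.png')[130:350,140:420];t=cv2.imread('pics/t.png')[130:330,140:420]
cv2.imwrite('pics/s2.png',cv2.resize(s,(763,600),interpolation=2));cv2.imwrite('pics/t2.png',cv2.resize(t,(784,560),interpolation=2))
```

```text
(no output)
```

View pics/s2.png

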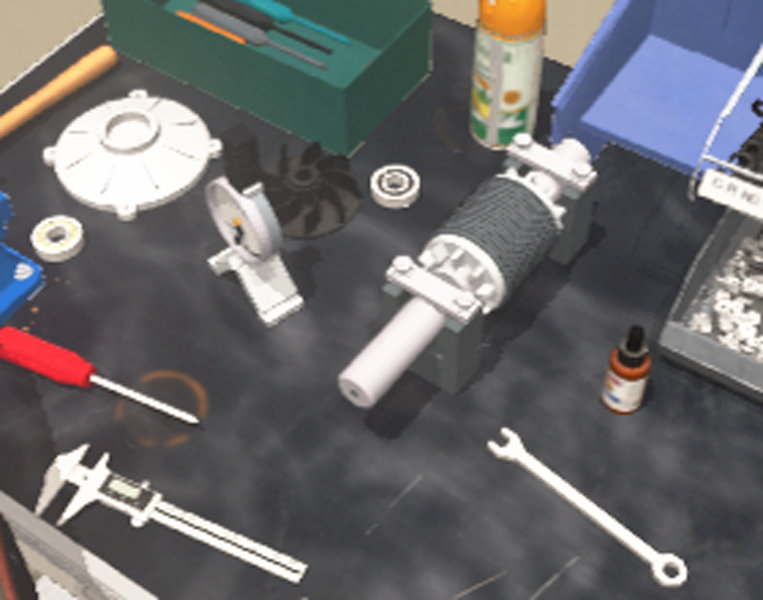

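View pics/t2.png

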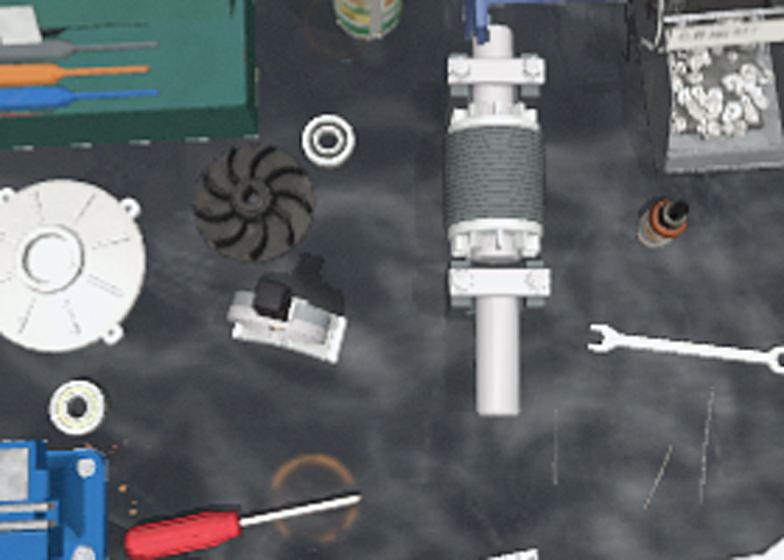

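The pictures show the gauge upright at about (237,237) in the top view, with its dial side facing the robot and turned a little. The bare shaft end runs from (317,278) up to (318,235). The tool can't tilt, so I'll close the pads on the dial and back faces and let the gauge pivot in them.

Run:
```python
from h import *
o=robot.get_obs();print(R.from_rotvec(o['eef_rot']).as_matrix().round(3).tolist())
p=get_image("top")
f=lambda u,v:(140+u/2.8,130+v/2.8)
print('griptop',atz(p,f(272,283),.194).round(4), 'foot corners',[atz(p,f(*q),.0).round(3) for q in((233,350),(338,362))],atz(p,f(348,320),.01).round(3))
print('shaft end',atz(p,f(498,414),.075).round(4),'axis top near/far',atz(p,f(498,400),.093).round(4),atz(p,f(498.5,300),.093).round(4))
# straight edges of shaft
g=cv2.cvtColor(p['image'],cv2.COLOR_BGR2GRAY).astype(float)
E_=[]
for v in range(240,276,3):
    r=g[v,295:340];d=np.diff(cv2.GaussianBlur(r[None],(3,1),0)[0]);l=295.5+d.argmax();rr=295.5+d.argmin();E_.append((v,l,rr));
E_=np.array(E_);print(E_.astype(int).tolist())
print([atz(p,((a[1]+a[2])/2,a[0]),.08)[:2].round(4).tolist() for a in E_[[0,4,8,-1]]])
w=get_image("wrist");print(np.round(w['mount'],3).tolist())
# gauge visible?
X=atz(p,f(272,283),.194);print(proj(w,X,o))
cv2.imwrite('pics/w0.png',w['image'])
```

```text
[[-0.946, 0.324, 0.0], [0.324, 0.946, 0.0], [-0.0, 0.0, -1.0]]
griptop [0.5226 0.1504 0.194 ] foot corners [array([0.494, 0.205, 0.   ]), array([0.479, 0.111, 0.   ])] [0.515 0.1   0.01 ]
shaft end [ 0.4234 -0.0213  0.075 ] axis top near/far [ 0.434  -0.0201  0.093 ] [ 0.5153 -0.0265  0.093 ]
[[240, 309, 324], [243, 309, 324], [246, 309, 324], [249, 309, 324], [252, 309, 324], [255, 309, 324], [258, 309, 324], [261, 309, 324], [264, 309, 324], [267, 309, 324], [270, 309, 324], [273, 309, 324]]
[[0.5105, -0.0252], [0.4825, -0.0231], [0.4548, -0.0211], [0.4343, -0.0196]]
[[0.001, -0.95, -0.312, 0.08], [1.0, -0.0, 0.002, 0.0], [-0.002, -0.312, 0.95, -0.143], [0.0, 0.0, 0.0, 1.0]]
[[ 40.16677245 575.9516579 ]]
```

```bash
python3 -m crank '[[8.5,[-2.6,-3,0],0],[8.5,[-2.6,-3,0],0],[8.5,[-2.6,-3,0],0],[8.5,[-2.6,-3,0],0],[8.5,[-2.6,-3,0],0],[8.5,[-2.6,-3,0],0],[8.5,[-2.6,-3,0],0],[8.5,[-2.6,-3,0],0]]'; python3 -m crank '[[8.5,[-2.6,-3,0],0],[8.5,[-2.6,-3,0],0],[8.5,[-2.4,-2.8,1],0],[8.5,[-2.4,-2.8,1],0],[8.5,[0,0,0],-0.09],[8.5,[0,0,0],-0.09],[8.5,[0,0,0],0]]'
python3 - <<'E'
from h import *
o=robot.get_obs();w=get_image("wrist");cv2.imwrite('pics/w1.png',w['image']);print(w['camera_matrix'],o['clock'],o['tcp_pos'],o['wrist_force'])
for t in("grip","dial","mark","pointer_tip"):
  print(t,[(round(float(x['score']),2),np.round(x['uv']),int(x['pixels'].sum())) for x in models.masks_of(t,w)[:2]])
print(proj(w,[[.50,.155,.096],[.523,.15,.194]],o))
E
```

```text
clock: 2.2
tcp_pos: [0.3137, 0.2719, 0.2315]
eef_rot: [0.515, 3.098, 0.001]
wrist_force: [1.1, 0.3, 0.3]
opening: 0.085
gripper_force: 0.0
clock: 2.9
tcp_pos: [0.3705, 0.1308, 0.2114]
eef_rot: [0.235, 3.133, 0.0]
wrist_force: [0.3, -0.5, 0.1]
opening: 0.0851
gripper_force: 0.0
[[309.91140553   0.         278.40543619]
 [  0.         309.91140553 210.39218181]
 [  0.           0.           1.        ]] 2.9 [0.37053115 0.13079764 0.21137075] [ 0.29670555 -0.50355903  0.07587214]
grip [(0.63, array([321., 322.]), 6631)]
dial [(0.93, array([318., 320.]), 6651), (0.55, array([188., 321.]), 2931)]
mark [(0.65, array([367., 356.]), 813)]
pointer_tip [(0.65, array([464., 217.]), 1311), (0.63, array([326., 319.]), 189)]
[[320.73348731 323.59624375]
 [334.01462482 435.40038375]]
```

View pics/w1.png

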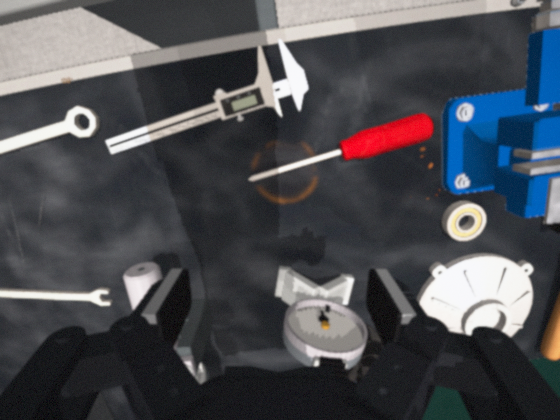

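The wrist view is upside down, with the robot at the top. It shows the dial at about (325,325) between the fingers. I'll rectify its plane.

```bash
cat >> h.py <<'E'
def rect(p,o,C,ey,ez,half=.045,n=560,front=True):
    # front view of plane: left of picture = +ey (facing the dial), up=+ez
    q=np.array([[0,0],[n,0],[n,n],[0,n]],np.float32)
    X=[C+ey*(half*(1-2*a/n))+ez*(half*(1-2*b/n)) for a,b in q]
    H=cv2.getPerspectiveTransform(q,proj(p,np.array(X),o).astype(np.float32))
    return cv2.warpPerspective(p['image'],H,(n,n),flags=cv2.INTER_CUBIC|cv2.WARP_INVERSE_MAP)
E
python3 - <<'E'
from h import *
o=robot.get_obs();w=get_image("wrist")
# dial centre: distance along ray at z=.096 for ellipse centre
m=models.masks_of("dial",w)[0]['pixels'].astype(np.uint8);ys,xs=np.nonzero(m);print(xs.min(),xs.max(),ys.min(),ys.max())
C=atz(w,(324.5,327),.096,o);print(C)
a=-.158;ey=np.array([-np.sin(a),np.cos(a),0])
cv2.imwrite('pics/d1.png',rect(w,o,C,ey,np.array([0,0,1.])))
E
```

```text
275 366 266 377
[0.50467832 0.15874064 0.096     ]
```

View pics/d1.png

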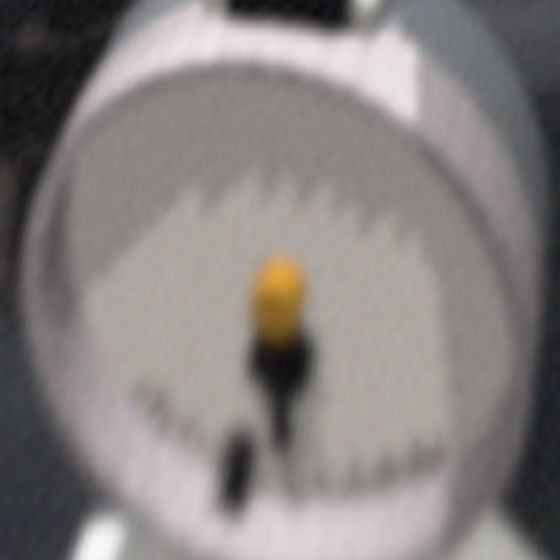

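```bash
python3 -m crank '[[8.5,[-0.5,2.4,1],0],[8.5,[-0.5,2.4,1],0],[8.5,[-1.6,0,1.6],0],[8.5,[-1.6,0,1.6],0],[8.5,[-1.6,0,1.7],0],[8.5,[-1.6,0,1.7],0],[8.5,[0,0,0],0],[8.5,[0,0,0],0]]'
python3 - <<'E'
from h import *
o=robot.get_obs();w=get_image("wrist");I=[w['image'].astype(float)]
for i in range(3): I.append(get_image("wrist")['image'].astype(float))
w['image']=np.mean(I,0).round().astype(np.uint8)
np.savez('w2.npz',img=w['image'],K=w['camera_matrix'],D=w['distortion'],M=w['mount'],rot=o['eef_rot'],pos=o['tcp_pos'])
cv2.imwrite('pics/w2.png',w['image'])
print(proj(w,[[.505,.159,.096]],o))
E
```

```text
clock: 4.05
tcp_pos: [0.4501, 0.1676, 0.1253]
eef_rot: [-0.235, -3.131, 0.0]
wrist_force: [0.4, 0.1, 0.9]
opening: 0.0849
gripper_force: 0.0
[[277.24394869 323.08525311]]
```

View pics/w2.png

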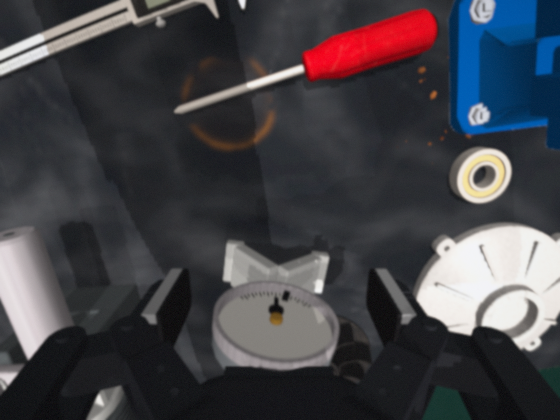

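Run:
```python
import cv2
i=cv2.imread('pics/w2.png')[230:370,200:345]
cv2.imwrite('pics/w2c.png',cv2.resize(i,None,fx=4.2,fy=4.2,interpolation=cv2.INTER_CUBIC))
```

```text
(no output)
```

View pics/w2c.png

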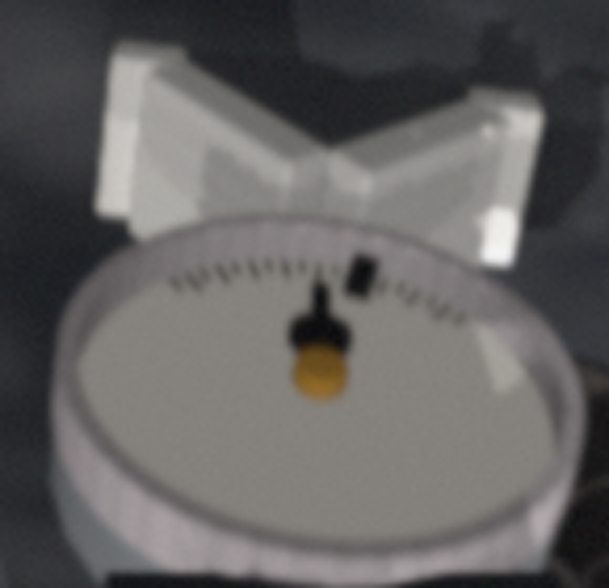

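```bash
cat > fit.py <<'E'
from h import *
z=np.load('w2.npz');w=dict(image=z['img'],camera_matrix=z['K'],distortion=z['D'],mount=z['M']);o=dict(eef_rot=z['rot'],tcp_pos=z['pos'])
f=lambda u,v:(200+u/4.2-.4,230+v/4.2-.4)
L=atz(w,f(115,42),0,o);Rr=atz(w,f(543,98),0,o);print(L,Rr,np.linalg.norm(L-Rr))
E
cat > a.py <<'E'
from fit import *
d=L-Rr;yaw=np.arctan2(-d[0],d[1]);print('yaw',yaw)
ex=np.array([np.cos(yaw),np.sin(yaw),0]);ey=np.array([-ex[1],ex[0],0]);ez=np.array([0,0,1.])
M=(L+Rr)/2
print('pointer tip/hub',atz(w,f(318,283),.069,o),atz(w,f(320,372),.096,o))
G=M+ex*.020   # guess: feet centred on the origin
# refine: pointer tip lies at (-.010-h, 0, .069)
for h in(0,.003):
  T=atz(w,f(318,283),.069,o);g=T+ex*(.010+h);g[2]=0;print(h,g, 'vs',G, 'local diff',(g-G)@ex,(g-G)@ey)
  C=g-ex*.010+ez*.096
  cv2.imwrite('pics/r%d.png'%(h*1000),rect(w,o,C,ey,ez))
  for th in(.2,.25,.3,.35):
    rad=lambda r,t,hh:C-ex*hh+ey*r*np.sin(t)-ez*r*np.cos(t)
    q=proj(w,[rad(28.5e-3,th,.0),rad(28.5e-3,th,.003),rad(37.5e-3,th,.003)],o)
    print(th,((q+.4-[200,230])*4.2).round(0).tolist())
E
python3 a.py
```

```text
[0.47915846 0.1148595  0.        ] [0.50734468 0.20842316 0.        ] 0.09771705156104597
yaw 2.8489878066219148
pointer tip/hub [0.50247654 0.15787094 0.069     ] [0.5009494 0.1586384 0.096    ]
0 [0.49290158 0.16075542 0.        ] vs [0.47410166 0.16741028 0.        ] local diff -0.019920424411943336 0.0009492158201388257
0.2 [[287.0, 276.0], [284.0, 290.0], [276.0, 262.0]]
0.25 [[279.0, 276.0], [277.0, 290.0], [267.0, 262.0]]
0.3 [[271.0, 276.0], [269.0, 291.0], [257.0, 262.0]]
0.35 [[264.0, 277.0], [261.0, 291.0], [247.0, 263.0]]
0.003 [0.49002909 0.16162076 0.        ] vs [0.47410166 0.16741028 0.        ] local diff -0.01692042441194333 0.0009492158201388329
0.2 [[289.0, 262.0], [287.0, 276.0], [279.0, 248.0]]
0.25 [[281.0, 262.0], [279.0, 276.0], [269.0, 248.0]]
0.3 [[273.0, 262.0], [271.0, 276.0], [259.0, 248.0]]
0.35 [[266.0, 263.0], [264.0, 277.0], [249.0, 249.0]]
```

View pics/r3.png

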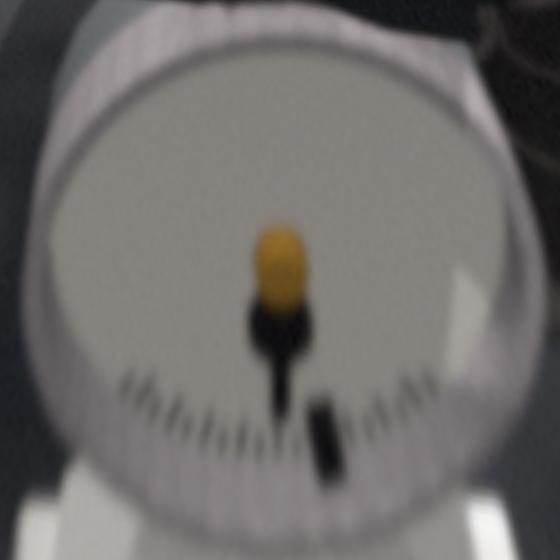

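```bash
sed -i 's/d=L-Rr/d=Rr-L/' a.py; python3 a.py
```

```text
[0.47915846 0.1148595  0.        ] [0.50734468 0.20842316 0.        ] 0.09771705156104597
yaw -0.29260484696787864
pointer tip/hub [0.50247654 0.15787094 0.069     ] [0.5009494 0.1586384 0.096    ]
0 [0.51205149 0.15498647 0.        ] vs [0.51240149 0.15587239 0.        ] local diff -7.957558805665209e-05 -0.0009492158201388154
0.2 [[349.0, 284.0], [352.0, 270.0], [361.0, 244.0]]
0.25 [[357.0, 286.0], [360.0, 272.0], [370.0, 246.0]]
0.3 [[365.0, 288.0], [367.0, 274.0], [380.0, 249.0]]
0.35 [[372.0, 290.0], [375.0, 276.0], [390.0, 252.0]]
0.003 [0.51492398 0.15412113 0.        ] vs [0.51240149 0.15587239 0.        ] local diff 0.002920424411943302 -0.0009492158201388239
0.2 [[347.0, 298.0], [349.0, 284.0], [358.0, 258.0]]
0.25 [[355.0, 300.0], [357.0, 286.0], [368.0, 260.0]]
0.3 [[362.0, 302.0], [365.0, 288.0], [378.0, 263.0]]
0.35 [[370.0, 305.0], [372.0, 290.0], [387.0, 266.0]]
```

View pics/r3.png

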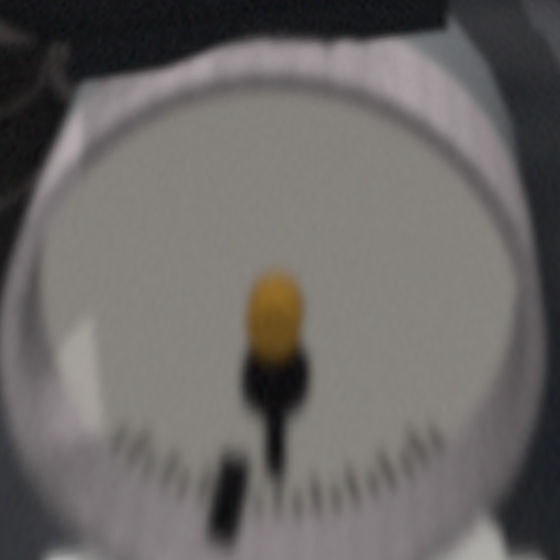

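```bash
python3 - <<'E'
from fit import *
o1=dict(eef_rot=np.array([.235,3.133,0]),tcp_pos=np.array([.37053,.1308,.21137]))
i1=cv2.imread('pics/w1.png')
print('end w1',atz(w,(143,269),.075,o1),'w2',atz(w,(17,232),.075,o))
yaw=-.2926;ex=np.array([np.cos(yaw),np.sin(yaw),0]);ey=np.array([-ex[1],ex[0],0]);ez=np.array([0,0,1.])
im=cv2.cvtColor(w['image'],cv2.COLOR_BGR2GRAY)[230:370,200:345]
b=cv2.resize(im,None,fx=4.2,fy=4.2,interpolation=cv2.INTER_CUBIC)
n,l,s,c=cv2.connectedComponentsWithStats((b<75).astype(np.uint8))
for k in range(1,n):
    x,y,ww,h,a=s[k]
    if 250<x<420 and 240<y<400: print(s[k],c[k].round(1))
for r in(284,290,296,300): 
    row=255.-b[r,300:340];row=np.clip(row-150,0,None);print(r,300+(row*np.arange(40)).sum()/row.sum())
hs=cv2.cvtColor(w['image'],cv2.COLOR_BGR2HSV)[230:370,200:345];hs=cv2.resize(hs,None,fx=4.2,fy=4.2)
m=(hs[...,1]>120)&(hs[...,0]>10)&(hs[...,0]<35);ys,xs=np.nonzero(m);print('hub',xs.mean(),ys.mean())
for g in([.512,.155,0],[.5149,.1541,0]):
  C=np.array(g)-ex*.010+ez*.096
  q=proj(w,[C,C-ex*.003,C-ex*.008,C-ex*.003-ez*.027,C-ex*.003-ez*.02],o);print(((q+.4-[200,230])*4.2).round(0).tolist())
# top image grip
E
python3 - <<'E'
import sys;sys.path.insert(0,'.')
from h import *
p=get_image("top");s=get_image("scene")
for n,q in(("top",p),("scene",s)):
  print(n,'grip ctr,saddle ctr,foot corners,journal,end',proj(q,[[.513,.155,.166],[.513,.155,.194],[.479,.115,0],[.507,.208,0],[.468,-.022,.075],[.4234,-.019,.075]]).round(0).tolist())
E
```

```text
[0.47915846 0.1148595  0.        ] [0.50734468 0.20842316 0.        ] 0.09771705156104597
end w1 [ 0.42360265 -0.01652366  0.075     ] w2 [ 0.42192771 -0.0113745   0.075     ]
[ 345  255   32   43 1011] [360.9 276.4]
[ 289  281   62   79 2817] [319.8 328.6]
284 319.47226890756303
290 320.1573896353167
296 320.36757624398075
300 320.36170212765956
hub 319.886230248307 369.1079006772009
[[317.0, 380.0], [319.0, 365.0], [324.0, 338.0], [320.0, 268.0], [320.0, 291.0]]
[[314.0, 396.0], [317.0, 380.0], [321.0, 354.0], [318.0, 283.0], [318.0, 306.0]]
top grip ctr,saddle ctr,foot corners,journal,end [[236.0, 238.0], [235.0, 236.0], [259.0, 259.0], [222.0, 250.0], [317.0, 258.0], [317.0, 278.0]]
scene grip ctr,saddle ctr,foot corners,journal,end [[227.0, 188.0], [226.0, 179.0], [238.0, 250.0], [215.0, 227.0], [281.0, 260.0], [269.0, 273.0]]
```

```bash
python3 -m crank '[[8.5,[0,0,-4.4],0],[8.5,[0,0,-4.4],0],[8.5,[-1,-3.6,-4],0],[8.5,[-1.5,-3.6,0],0],[8.5,[-1.7,-3.6,0],0],[8.5,[-1.7,-3.6,0],0],[8.5,[-1.7,-3.6,0],0],[8.5,[0,0,0],0]]'
python3 - <<'E'
from h import *
o=robot.get_obs();w=get_image("wrist");cv2.imwrite('pics/w3.png',w['image']);print(o['tcp_pos'],o['eef_rot'])
print(proj(w,[[.468,-.022,.093],[.4234,-.019,.093],[.51,-.025,.093]],o).round(0))
np.savez('w3.npz',img=w['image'],K=w['camera_matrix'],D=w['distortion'],M=w['mount'],rot=o['eef_rot'],pos=o['tcp_pos'])
E
```

```text
clock: 5.15
tcp_pos: [0.4994, -0.0224, 0.2497]
eef_rot: [0.242, 3.132, -0.002]
wrist_force: [-0.1, 1.0, -0.5]
opening: 0.0852
gripper_force: 0.0
[ 0.49935938 -0.0223616   0.24972952] [ 2.41676508e-01  3.13183543e+00 -1.53878125e-03]
[[273. 162.]
 [269. 114.]
 [277. 204.]]
```

View pics/w3.png

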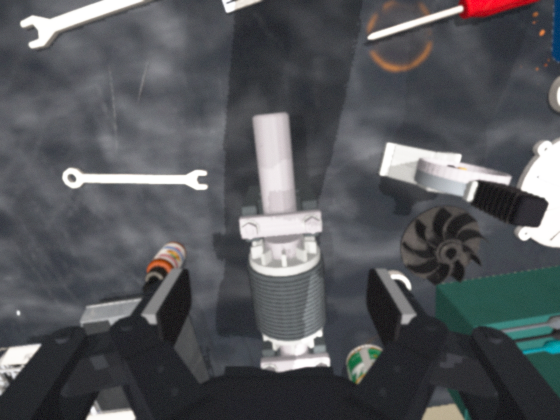

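Run:
```python
from h import *
z=np.load('w3.npz');w=dict(image=z['img'],camera_matrix=z['K'],distortion=z['D'],mount=z['M']);o=dict(eef_rot=z['rot'],tcp_pos=z['pos'])
g=cv2.GaussianBlur(cv2.cvtColor(w['image'],cv2.COLOR_BGR2GRAY),(3,3),0).astype(float)
P=[]
for v in range(124,204,4):
    d=np.diff(g[v,240:310]);l=240.5+d.argmax();r=240.5+d.argmin();A=atz(w,(l,v),.078,o);B=atz(w,(r,v),.078,o);P.append((A+B)/2)
    if v%16==12: print(v,l,r,np.linalg.norm(A-B).round(4))
P=np.array(P);k=np.polyfit(P[:,0],P[:,1],1);print('slope',k[0],'y at .468',np.polyval(k,.468),np.std(P[:,1]-np.polyval(k,P[:,0])))
c=np.diff(g[100:130,271]);v=100.5+c.argmax();print('end row',v,atz(w,(271,v),.090,o),atz(w,(271,v),.075,o))
# strap/vee block near edge
print('strap',atz(w,(280,211),.1,o))
```

```text
124 252.5 288.5 0.0354
140 254.5 290.5 0.0359
156 256.5 291.5 0.0354
172 258.5 292.5 0.035
188 260.5 294.5 0.0355
slope -0.05736159093088637 y at .468 -0.021194413531926932 0.00019406203311064034
end row 113.5 [ 0.42298944 -0.01706799  0.09      ] [ 0.42314767 -0.01742745  0.075     ]
strap [ 0.51603039 -0.02285264  0.1       ]
```

The shaft shows from (271,114) to (280,208), and the journal comes out at about (0.468, -0.0215) with yaw about -0.065. Now I'll go above the gauge.

```bash
python3 -m crank '[[8.5,[0.32,4.44,0],0],[8.5,[0.32,4.44,0],0],[8.5,[0.32,4.44,0],0],[8.5,[0.32,4.44,0],0],[8.5,[0,0,0],-0.143],[8.5,[0,0,0],-0.143],[8.5,[0,0,0],-0.143],[8.5,[0,0,0],-0.143]]'; python3 -m crank '[[8.5,[0,0,0],-0.143],[8.5,[0,0,0],-0.143],[8.5,[0,0,0],-0.143],[8.5,[0,0,0],-0.143],[8.5,[0,0,0],-0.143],[8.5,[0,0,0],-0.145],[8.5,[0,0,0],0]]'
python3 - <<'E'
from h import *
o=robot.get_obs();w=get_image("wrist");cv2.imwrite('pics/w4.png',w['image'])
np.savez('w4.npz',img=w['image'],K=w['camera_matrix'],D=w['distortion'],M=w['mount'],rot=o['eef_rot'],pos=o['tcp_pos'])
print(R.from_rotvec(o['eef_rot']).as_matrix().round(3).tolist())
yaw=-.2926;ex=np.array([np.cos(yaw),np.sin(yaw),0]);ey=np.array([-ex[1],ex[0],0]);c=np.array([.514,.155,0])
print(proj(w,[c+a*ex+b*ey+[0,0,z] for z in(.194,.142) for a,b in((-.011,-.011),(.011,-.011),(.011,.011),(-.011,.011))],o).round(0).tolist())
for t in("grip","gauge"):
  for r in models.masks_of(t,w)[:2]:
    ys,xs=np.nonzero(r['pixels']);print(t,r['score'],r['uv'],xs.min(),xs.max(),ys.min(),ys.max())
E
```

```text
clock: 6.0
tcp_pos: [0.5118, 0.1603, 0.2503]
eef_rot: [-0.67, 3.069, 0.0]
wrist_force: [-0.7, 0.3, 0.5]
opening: 0.0849
gripper_force: 0.0
clock: 6.7
tcp_pos: [0.5119, 0.1599, 0.2503]
eef_rot: [-1.883, 2.514, -0.0]
wrist_force: [0.3, 0.7, -0.3]
opening: 0.0849
gripper_force: 0.0
[[-0.281, -0.96, 0.0], [-0.96, 0.281, 0.0], [-0.0, -0.0, -1.0]]
[[289.0, 209.0], [257.0, 209.0], [257.0, 239.0], [289.0, 239.0], [287.0, 190.0], [261.0, 190.0], [261.0, 215.0], [287.0, 215.0]]
grip 0.67 [276.8, 184.9] 258 295 133 237
gauge 0.83 [277.0, 187.9] 257 295 132 238
```

View pics/w4.png

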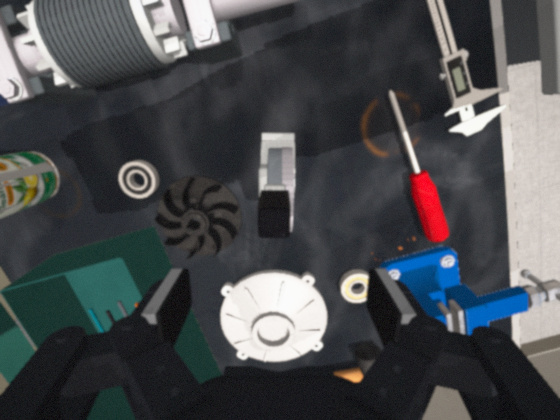

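The view shows the gauge between the open fingers, with the grip's top face at about cols 258-291, rows 207-237. That is 1-2 px from the prediction. Grasping.

```bash
python3 -m crank '[[8.5,[0.54,-0.26,2],0],[8.5,[0,0,3],0],[8.5,[0,0,3],0],[8.5,[0,0,2.1],0],[8.5,[0,0,0],0],[1.8,[0,0,0],0],[1.8,[0,0,0],0],[1.8,[0,0,0],0]]' 35; python3 -m crank '[[1.8,[0,0,0],0],[1.8,[0,0,0],0],[1.8,[0,0,0],0],[1.8,[0,0,0],0]]'
```

```text
clock: 7.65
tcp_pos: [0.5143, 0.1531, 0.1504]
eef_rot: [-1.877, 2.517, -0.002]
wrist_force: [-0.3, -0.2, 0.9]
opening: 0.0434
gripper_force: 0.0
clock: 8.05
tcp_pos: [0.5139, 0.1531, 0.1498]
eef_rot: [-1.878, 2.517, -0.001]
wrist_force: [-0.3, -0.0, 5.4]
opening: 0.0217
gripper_force: 35.5
```

```bash
python3 -m crank '[[1.8,[0,0,-1.5],0],[1.8,[0,0,-2.9],0],[1.8,[0,0,-2.9],0],[1.8,[0,0,-2.9],0],[1.8,[0,0,-2.9],0],[1.8,[2,-0.1,0],0],[1.8,[3,-0.15,0],0],[1.8,[3,-0.15,0],0]]'; python3 -m crank '[[1.8,[3,-0.15,0],0],[1.8,[3,-0.12,0],0],[1.8,[2.5,-0.1,0],0],[1.8,[1.5,0,0],0],[1.8,[0,0,0],-0.075],[1.8,[0,0,0],-0.075],[1.8,[0,0,0],-0.075],[1.8,[0,0,0],0]]'
python3 - <<'E'
from h import *
o=robot.get_obs();Rm=R.from_rotvec(o['eef_rot']).as_matrix();print(Rm.round(4).tolist(),o['tcp_pos'],o['opening'],o['gripper_force'],o['wrist_force'])
print('shift cm',(Rm.T@(np.array([.470,-.0216,.222])-o['tcp_pos'])*100).round(2),'spin ccw needed',np.pi-.065-np.arctan2(Rm[1,1],Rm[0,1]))
for n in("scene","top"):
  p=get_image(n);cv2.imwrite('pics/%s5.png'%n,p['image'])
  for t in("grip","dial"):
    for r in models.masks_of(t,p)[:1]:
      ys,xs=np.nonzero(r['pixels']);print(n,t,r['score'],r['uv'],xs.min(),xs.max(),ys.min(),ys.max())
E
```

```text
clock: 8.85
tcp_pos: [0.494, 0.0746, 0.2803]
eef_rot: [1.88, -2.517, -0.0]
wrist_force: [1.1, 0.6, -4.0]
opening: 0.0211
gripper_force: 35.1
clock: 9.65
tcp_pos: [0.4694, -0.0217, 0.2801]
eef_rot: [2.151, -2.29, -0.001]
wrist_force: [0.2, -0.6, -4.8]
opening: 0.0216
gripper_force: 35.1
[[-0.0627, -0.998, -0.0004], [-0.998, 0.0627, 0.0002], [-0.0002, 0.0004, -1.0]] [ 0.4693544  -0.02172659  0.28014699] 0.021594664338160523 35.07343590259552 [ 0.21989088 -0.5941599  -4.84342255]
shift cm [-0.02 -0.07  5.81] spin ccw needed -0.0022724087480212596
scene grip 0.82 [286.3, 222.3] 258 304 177 260
scene dial 0.58 [284.4, 222.8] 258 304 177 260
top grip 0.87 [306.4, 254.6] 297 317 245 264
top dial 0.79 [305.0, 253.9] 296 317 244 265
```

```bash
python3 -m crank '[[1.8,[0,-0.07,2],0],[1.8,[0,0,2],0],[1.8,[0,0,1.5],0],[1.8,[0,0,0.6],0],[1.8,[0,0,0.2],0],[1.8,[0,0,0],0]]';python3 -m crank '[[1.8,[0,0,0.1],0],[1.8,[0,0,0.1],0],[1.8,[0,0,0],0]]';python3 -m crank '[[1.8,[0,0,0.1],0],[1.8,[0,0,0.1],0],[1.8,[0,0,0],0]]'
```

```text
clock: 10.55
tcp_pos: [0.4704, -0.0218, 0.2173]
eef_rot: [-2.149, 2.291, -0.001]
wrist_force: [-0.3, 0.3, -3.7]
opening: 0.0217
gripper_force: 35.0
clock: 10.85
tcp_pos: [0.4705, -0.0218, 0.2152]
eef_rot: [-2.149, 2.291, -0.001]
wrist_force: [-0.2, -0.8, -3.8]
opening: 0.0217
gripper_force: 35.1
clock: 11.15
tcp_pos: [0.4707, -0.0222, 0.2134]
eef_rot: [2.15, -2.291, 0.003]
wrist_force: [-0.0, -2.1, 1.2]
opening: 0.0216
gripper_force: 35.8
```

```bash
python3 -m crank '[[1.8,[0.08,0,0.05],0],[1.8,[0,0,0],0],[1.8,[0,0,0],0]]';python3 -m crank '[[1.8,[0,0,0.08],0],[1.8,[0,0,0],0]]'
```

```text
clock: 11.45
tcp_pos: [0.4705, -0.0227, 0.2126]
eef_rot: [-2.149, 2.291, -0.001]
wrist_force: [-0.1, -1.7, 1.2]
opening: 0.0216
gripper_force: 35.9
clock: 11.65
tcp_pos: [0.4705, -0.0227, 0.2122]
eef_rot: [-2.149, 2.291, -0.001]
wrist_force: [-0.3, -3.4, 6.2]
opening: 0.0214
gripper_force: 36.5
```

```bash
python3 -m crank '[[1.8,[-0.42,0,0.005],0],[1.8,[-0.47,0,0.02],0],[1.8,[-0.47,0,0.03],0],[1.8,[-0.46,0,0.05],0],[1.8,[0,0,0],0]]';python3 -m crank '[[1.8,[-0.46,0,0.06],0],[1.8,[-0.46,0,0.08],0],[1.8,[0,0,0],0],[1.8,[0,0,0],0]]'
```

```text
clock: 12.15
tcp_pos: [0.4716, -0.0039, 0.2108]
eef_rot: [-2.15, 2.29, -0.001]
wrist_force: [-0.2, -1.1, 4.9]
opening: 0.0219
gripper_force: 36.1
clock: 12.55
tcp_pos: [0.4721, 0.0053, 0.2093]
eef_rot: [-2.15, 2.29, 0.0]
wrist_force: [-0.2, -0.9, 6.1]
opening: 0.0212
gripper_force: 35.9
```

```bash
python3 -m crank '[[1.8,[-0.44,0,0.09],0],[1.8,[-0.44,0,0.1],0],[1.8,[0,0,0],0],[1.8,[0,0,0],0],[1.8,[0,0,0],0],[1.8,[0,0,0],0]]'
cat > b.py <<'E'
from h import *
o=robot.get_obs();print(o['tcp_pos'],o['wrist_force'],o['opening'])
I=[]
for i in range(4):
    p=get_image("scene");I.append(p['image'].astype(float))
p['image']=np.mean(I,0).round().astype(np.uint8);cv2.imwrite('pics/sc_%.2f.png'%o['clock'],p['image'])
yaw=-.065;ex=np.array([np.cos(yaw),np.sin(yaw),0]);ey0=np.array([-ex[1],ex[0],0])
S=np.array([.4685,-.0230,.075])
best=[]
g=cv2.cvtColor(p['image'],cv2.COLOR_BGR2GRAY)
th=.24
ez=np.array([0,0,1.])*np.cos(th)+ey0*np.sin(th);ey=np.cross(ez,ex)
C=S+ez*.0835-ex*.008
print('dial centre px',proj(p,C).round(1),'foot ends',proj(p,[S-ex*.02-ez*.0125+ey*s*.048 for s in(1,-1)]).round(1).tolist(),'case edge L/R',proj(p,[C+s*ey*.041 for s in(1,-1)]).round(1).tolist())
r=rect(p,None,C,ey,ez,half=.05,n=40);q=cv2.cvtColor(r,cv2.COLOR_BGR2GRAY)
for row in q[8:40:1]: print(' '.join('%3d'%v for v in row[4:36]))
E
python3 b.py
```

```text
clock: 13.15
tcp_pos: [0.4726, 0.0141, 0.2074]
eef_rot: [-2.149, 2.29, 0.001]
wrist_force: [0.3, 0.9, 5.0]
opening: 0.0216
gripper_force: 35.8
[0.47264948 0.01405394 0.20736427] [0.25231316 0.90281272 4.97593851] 0.0215914300417262
dial centre px [[271.9 234.9]] foot ends [[261.2, 262.5], [294.7, 277.7]] case edge L/R [[257.3, 229.1], [287.2, 241.1]]
 68  68  67  67  70  97 122 136 146 149 157 167 173 167 168 174 166 168 155 158 162 166 173 182 184 189 188 186 193 199 192 182
 66  66  65  69  99 129 143 163 171 176 187 188 182 187 187 184 186 179 177 171 166 157 163 170 179 185 187 189 192 194 200 192
 66  66  68  98 129 151 176 183 187 186 184 183 184 183 185 185 185 187 184 184 177 171 163 159 165 173 184 187 191 199 199 195
 65  67  98 131 153 181 189 185 184 184 184 184 184 184 184 184 185 185 185 185 185 180 173 163 155 163 178 189 198 198 192 194
 68  97 131 140 164 183 185 184 184 184 184 184 184 184 184 185 184 185 185 184 185 185 182 173 166 164 167 183 196 194 191 191
 92 124 125 139 174 186 183 184 184 184 184 183 183 184 185 185 184 185 185 184 184 185 186 184 177 166 164
[... 2648 characters left out ...]
 142 133 132 143 142 125 121 121 133 149 159 165 206 226 225
 73  88 117 142 162 176 184 185 183 184 173 132  88 107 141 159 149 143 141 135 135 132 134 130 132 148 166 164 189 223 226 225
 61  69  87 114 139 159 177 178 184 185 177 158 149 156 170 163 152 144 140 146 145 139 134 136 148 170 170 179 213 224 226 225
 62  64  69  87 109 133 151 160 165 176 179 176 172 176 172 166 157 154 154 147 140 136 138 146 164 160 174 204 217 224 225 225
 66  66  70  73  85  99 115 130 141 152 157 161 163 159 158 156 157 149 143 142 135 145 159 169 164 171 199 214 219 224 225 225
 70  72  74  76  76  87  90 101 110 123 138 145 137 138 149 151 143 151 159 145 156 175 183 177 177 196 211 213 216 221 225 224
```

```bash
cat > c.py <<'E'
from fit import *
import glob,sys
from scipy.optimize import brentq
ezw=np.array([0,0,1.])
def hull(p,o,C,ex,ey,ez,th,h):
    er=ey*np.sin(th)-ez*np.cos(th);et=ey*np.cos(th)+ez*np.sin(th)
    X=[C+er*r+et*t-ex*k for r in(.0285,.0375) for t in(-.0025,.0025) for k in(0,h)]
    q=cv2.convexHull(proj(p,X,o).astype(np.float32));m=cv2.moments(q);return np.array([m['m10']/m['m00'],m['m01']/m['m00']])
# w2
yaw=-.2926;ex=np.array([np.cos(yaw),np.sin(yaw),0]);ey=np.array([-ex[1],ex[0],0])
needle=np.array(f(320.2,290));mk=np.array(f(360.9,276.4))
S={}
for hm in(2,3,4.):
  for hp in(1.,2,3,4):
    # needle point ~1.3 mm above tip: r=.0255
    P=atz(w,needle,.096-.0255,o);C=P+ex*hp*1e-3;C[2]=.096
    S[hm,hp]=brentq(lambda t:(hull(w,o,C,ex,ey,ezw,t,hm*1e-3)-mk)[0],0,.6)
    print('set',hm,hp,round(S[hm,hp],3),'row resid',((hull(w,o,C,ex,ey,ezw,S[hm,hp],hm*1e-3)-mk)[1]*4.2).round(1))
p=get_image("scene");p['image']=cv2.imread(sorted(glob.glob('pics/sc_*'))[-1])
yaw=-.065;ex=np.array([np.cos(yaw),np.sin(yaw),0]);ey=np.array([-ex[1],ex[0],0])
C=np.array([.4685,-.023,.075])+(ezw*np.cos(.24)+ey*np.sin(.24))*.0835-ex*.008
g=cv2.cvtColor(rect(p,None,C,ey,ezw,half=.05,n=400),cv2.COLOR_BGR2GRAY).astype(float)
for r in range(220,350,6):
    s=np.clip(130-g[r,120:240],0,None);
    if s.sum()>50: print(r,round(120+(s*np.arange(120)).sum()/s.sum(),1),int((s>0).sum()),int(g[r,120:240].min()))
# predicted positions in that rect for world mark angle dev a, pivot at C
def torect(uv,):
    c,d=ray(p,uv);X=c+d*((C-c)@ex)/(d@ex)-C;return np.array([200-X@ey*4000,200-X[2]*4000])
for h in(2,3,4.):
  for a in(-.05,0,.05):
    print('mark',h,a,torect(hull(p,None,C,ex,ey,ezw,a,h*1e-3)).round(1))
for h in(1,2,3,4.): print('needle25.5',h,torect(proj(p,C-ex*h*1e-3-ezw*.0255)[0]).round(1))
E
python3 c.py
```

```text
[0.47915846 0.1148595  0.        ] [0.50734468 0.20842316 0.        ] 0.09771705156104597
set 2 1.0 0.229 row resid -2.2
set 2 2 0.233 row resid 2.7
set 2 3 0.238 row resid 7.6
set 2 4 0.243 row resid 12.4
set 3 1.0 0.227 row resid -4.6
set 3 2 0.231 row resid 0.3
set 3 3 0.236 row resid 5.2
set 3 4 0.241 row resid 10.0
set 4.0 1.0 0.224 row resid -7.0
set 4.0 2 0.229 row resid -2.1
set 4.0 3 0.234 row resid 2.8
set 4.0 4 0.238 row resid 7.6
220 193.4 19 114
226 200.6 37 110
232 202.7 41 79
238 201.9 43 49
244 200.4 46 37
250 199.2 48 30
256 198.1 49 27
262 197.6 46 29
268 198.3 37 37
274 199.1 30 47
280 199.7 22 56
286 199.6 20 60
292 199.7 19 60
298 200.2 23 59
304 202.1 29 61
310 203.0 31 58
316 203.3 33 48
322 202.7 35 34
328 202.7 51 27
334 202.3 48 28
340 201.4 40 34
346 200.4 31 45
mark 2 -0.05 [203.3 338.4]
mark 2 0 [196.7 338.5]
mark 2 0.05 [190.1 338.4]
mark 3 -0.05 [201.7 341.7]
mark 3 0 [195.1 341.9]
mark 3 0.05 [188.4 341.7]
mark 4.0 -0.05 [200.  345.1]
mark 4.0 0 [193.4 345.2]
mark 4.0 0.05 [186.8 345. ]
needle25.5 1 [196.7 308.6]
needle25.5 2 [193.4 315.2]
needle25.5 3 [190.1 321.8]
needle25.5 4.0 [186.7 328.5]
```

```bash
python3 -m crank '[[1.8,[0.1,0,-0.02],0],[1.8,[0,0,0],0],[1.8,[0,0,0],0],[1.8,[0,0,0],0],[1.8,[0,0,0],0],[1.8,[0,0,0],0],[1.8,[0,0,0],0],[1.8,[0,0,0],0]]';python3 -m crank '[[1.8,[0,0,0],0],[1.8,[0,0,0],0],[1.8,[0,0,0],0],[1.8,[0,0,0],0],[1.8,[0,0,0],0],[1.8,[0,0,0],0]]'; python3 b.py|head -2; python3 c.py | sed -n '14,36p'
```

```text
clock: 14.2
tcp_pos: [0.4726, 0.0134, 0.2075]
eef_rot: [-2.149, 2.289, 0.002]
wrist_force: [1.1, 1.7, 5.6]
opening: 0.021
gripper_force: 35.7
clock: 14.8
tcp_pos: [0.4726, 0.0134, 0.2075]
eef_rot: [-2.149, 2.289, 0.002]
wrist_force: [0.5, 3.2, 5.4]
opening: 0.0218
gripper_force: 35.7
[0.47260445 0.01342478 0.20753255] [0.54651854 3.2220811  5.41146218] 0.0217883012563964
dial centre px [[271.9 234.9]] foot ends [[261.2, 262.5], [294.7, 277.7]] case edge L/R [[257.3, 229.1], [287.2, 241.1]]
220 193.7 16 115
226 199.6 36 111
232 202.4 41 82
238 201.8 43 52
244 200.6 47 39
250 199.7 50 30
256 198.6 50 27
262 198.3 48 31
268 199.4 39 36
274 200.3 32 44
280 200.7 23 54
286 200.2 21 60
292 200.0 19 61
298 200.4 23 61
304 202.3 29 61
310 203.0 31 57
316 203.4 33 45
322 203.5 39 31
328 204.3 48 26
334 204.2 42 28
340 202.8 37 32
346 201.1 32 41
mark 2 -0.05 [203.3 338.4]
```

```bash
python3 -c "
from bench import robot
print(robot.hand_in())"
```

```text
the job is handed in; nothing more can be done
None
```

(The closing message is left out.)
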